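# Set up a kiln shelf on its props

### The job

Pick out the three tall props and stand them upright on the three white pads of the kiln batt, one centred on each pad; once all three stand, lay the narrow kiln shelf flat on top of them, along the row and centred over the middle pad. Set things down rather than dropping them, knock no prop over, and leave the two short props and the bowl where they are.

Things in the scene. Friction and masses are not known exactly. Their poses are not given: they have to be found in the camera images.
- tall_a: a tall kiln prop: upright buff ceramic cylinder, 38 mm diameter, 100 mm tall, with a dark bore mark on its top; about 0.17 kg. It stands at the start among the other props on a 12 mm thick fixed plywood board. Origin: centre of its underside, z up along its axis. The three tall props are identical
- tall_b: a tall kiln prop: upright buff ceramic cylinder, 38 mm diameter, 100 mm tall, with a dark bore mark on its top; about 0.17 kg. It stands at the start among the other props on a 12 mm thick fixed plywood board. Origin: centre of its underside, z up along its axis. The three tall props are identical
- tall_c: a tall kiln prop: upright buff ceramic cylinder, 38 mm diameter, 100 mm tall, with a dark bore mark on its top; about 0.17 kg. It stands at the start among the other props on a 12 mm thick fixed plywood board. Origin: centre of its underside, z up along its axis. The three tall props are identical
- short_a: a short kiln prop, not wanted and to be left where it is: same look and 38 mm diameter as the tall ones but only 60 mm tall, on the same board. Origin: centre of its underside
- short_b: a short kiln prop, not wanted and to be left where it is: same look and 38 mm diameter as the tall ones but only 60 mm tall, on the same board. Origin: centre of its underside
- pad_left: the left (+y) of three round white pads in a row on the kiln batt (a brown fixed slab 340 x 90 mm, 15 mm thick); 56 mm diameter, 4 mm thick, fixed. Neighbouring pads are 85 to 115 mm apart. Origin: centre of its underside, so its top is 4 mm above; its y axis runs along the slab's length and the row, towards the left pad (robot's left), within 0.2 rad of world y
- pad_mid: the middle of three round white pads in a row on the kiln batt (a brown fixed slab 340 x 90 mm, 15 mm thick); 56 mm diameter, 4 mm thick, fixed. Neighbouring pads are 85 to 115 mm apart. Origin: centre of its underside, so its top is 4 mm above; its y axis runs along the slab's length and the row, towards the left pad (robot's left), within 0.2 rad of world y
- pad_right: the right (-y) of three round white pads in a row on the kiln batt (a brown fixed slab 340 x 90 mm, 15 mm thick); 56 mm diameter, 4 mm thick, fixed. Neighbouring pads are 85 to 115 mm apart. Origin: centre of its underside, so its top is 4 mm above; its y axis runs along the slab's length and the row, towards the left pad (robot's left), within 0.2 rad of world y
- shelf: the narrow kiln shelf: flat tan ceramic slab 280 mm long (its y axis), 60 mm wide (x), 14 mm thick (z); about 0.45 kg. It lies flat across two fixed wooden battens 20 mm high, 180 mm apart, so its middle is clear underneath. Origin: centre of its underside
- bowl: a loose terracotta bowl, 100 mm across the rim and 50 mm high, to the left of the batt; leave it alone. Origin: centre of its underside

How it is judged:
By the outcome, as a careful person would: the job done as asked, in the order asked, and still so for the second after the job is handed in, with the robot touching nothing.
It also fails if it takes over 109 s, if anything falls off the work surface, if the arm or the gripper's body presses on something with over 40 N, if the wrist force passes 120 N, or if a joint passes its speed limit or range.

### The arm

A 6-joint arm with a two-finger parallel gripper is mounted at the origin on the work surface. World frame = base frame: x ahead of the robot, y to its left, z up, the work surface at z = 0. Lengths are in m, angles in rad, forces in N, time in s.
With the tool pointing down it reaches from about 0.375 to 0.75 m from the base axis. Payload 9 kg.
Tool frame: the origin (TCP) lies at the very end of the fingers, on their centre line; the grasp point (between the pads) lies 19 mm behind it; z points along the fingers, y is the line along which they close (so a half turn about z gives the same grasp; the last joint's range is limited). The gripper opens to 85 mm and grips with 20 to 120 N. Pads are 22 mm wide; open, the fingers measure 114 mm over their backs; the gripper's body (76 mm by 85 mm) begins 54 mm behind the grasp point. The pads swing forward as they close: fully open they stand 13 mm farther back than shut.
Start: joints at [-1.325, 0.104, 0.097, 1.564, 0, 1.353], TCP at [0.268, -0.537, 0.207] pointing down, gripper open.
Joint ranges: [-2.99, 2.99], [-0.84, 1.86], [-1.1, 1.16], [-1.84, 2.11], [-1.51, 1.56], [-3.14, 3.14]. Speed limits (rad/s): [2.22, 2.22, 2.57, 3.14, 3.14, 3.14].

### API

Orientations are given as a unit quaternion [x, y, z, w].
In Python, from cell import * gives the robot as it stands.
- The arm moves only by the tool move_tool, called after "Request:" by a JSON object that holds its "method" and its "body". Schema: {"type":"object","properties":{"increments":{"type":"string"},"only":{"type":"string"},"quiet":{"type":"boolean"},"lines":{"type":"string"}},"required":["increments"],"additionalProperties":false}. increments is a string of 1 to 20 rows, one to a line, with the numbers parted by spaces; each row has 7 numbers: the opening from 0.0 (shut) to 1.0 (fully open), then dx, dy, dz in a scale on which 1.0 is 750 mm, then a rotation vector rx, ry, rz in a scale on which 1.0 is pi/2 rad; each row is the pose to reach, as a shift and turn from the pose commanded when the call began, along the tool's axes at that moment; what a row does not reach only later rows make up. A row lasts 1/8 s, in which the tool goes at most 0.0625 m and 0.188 rad, less where a joint would pass 70% of its speed; a pose out of reach is approached as far as the arm can. The fingers move at their own pace and stop on an object; the grip force is fixed at half the most. Time passes only in rows, so rows that do not move let the fingers close. The tool returns the time, the measured TCP pose, the force, the opening and the grip force at its end. only (a regular expression) keeps the lines of the reply that match it, lines (a string "A,B") keeps lines A to B, and quiet returns only ok. Shift and turn numbers lie between -1 and 1, and a call with a number outside is refused. Input that does not fit is refused with a message, and nothing moves.
- observe(): the state, without advancing time (a new reading comes with each control period).
- capture(name): name is "scene" or "top" or "wrist"; returns a dict with "frame" (400x640x3 uint8, blue, green, red), "fx", "fy", "cx", "cy" (pixels), "distortion" ([k1, k2, p1, p2, k3] as OpenCV has them; the pictures are not rectified), "R" (3x3) and "t" (3): a world point X has camera coordinates R X + t. Camera axes: x right, y down, z forward; pixel columns grow to the right and rows downward; lengths in m; the calibration is good to about 2 mm. A picture is of the moment at which its call begins. There is no depth.
- sign_off(): hands the job in; it is judged then, once.
The state is a dict: "time": time; "joint_positions": joint angles; "dq": joint speeds; "effort": joint torques, N m; "position": TCP position; "eef_rot": TCP orientation; "contact_force": force on the tool from outside, world axes, zero at the start; "torque": the same for the moment, N m; "finger_gap": opening from 0.0 (shut) to 1.0 (fully open); "gripper_force": force on a finger pad.
Only numpy, scipy, OpenCV 4.12 (cv2) and the standard library are available. Lean on these libraries where they do the work, as an engineer would, in place of code of your own. Each camera call takes 0.05 s, during which the arm holds its last target. There are 200 camera calls.

## Working session

There is one attempt and no reset: what is moved stays moved. The work goes in short steps, Python scripts to look and compute and a tool call to move; the robot and the scene stay as the last step left them, time stands still between calls to the robot, and variables do not carry over. Pictures are saved under pics/ and viewed, at most 17 in all, crops included, and the job is handed in when it is done.

```bash
mkdir -p pics; ls; python3 - <<'E'
from cell import *
import cv2,pickle
d={}
for n in("scene","top","wrist"):
    c=capture(n);d[n]=c;cv2.imwrite(f"pics/{n}0.png",c["frame"]);print(n,c["fx"],c["fy"],c["distortion"],c["R"],c["t"])
pickle.dump(d,open("d0.pkl","wb"))
s=observe();print(s)
E
```

```text
pics
scene 381.76461694001273 381.76461694001273 [-0.0829228  0.         0.         0.         0.       ] [[ 0.06400718  0.99786944 -0.01263601]
 [ 0.8130528  -0.05948601 -0.57914295]
 [-0.57866072  0.02679556 -0.81512807]] [-0.0766472  -0.43040854  1.28205704]
top 426.19512928582856 426.19512928582856 [-0.06811176  0.          0.          0.          0.        ] [[ 0.00298553 -0.99989777  0.01398308]
 [-0.99428319 -0.00446066 -0.10668194]
 [ 0.10673341 -0.01358463 -0.99419487]] [0.04265807 0.55598781 0.95059427]
wrist 346.3163461167074 346.3163461167074 [-0.05522045  0.          0.          0.          0.        ] [[ 0.44701219 -0.89452616 -0.00174479]
 [-0.86048905 -0.43053449  0.27239429]
 [-0.24441501 -0.12026219 -0.96218413]] [-0.59908736 -0.0352808   0.37917736]
{'time': 0.15, 'joint_positions': array([-1.32468828e+00,  1.04519121e-01,  9.66388022e-02,  1.56389615e+00,
       -2.32543172e-05,  1.35308514e+00]), 'dq': array([-0.00190823, -0.00305326,  0.00179083,  0.00091515,  0.00075277,
        0.00138801]), 'effort': array([ 2.88035983e-03, -5.57355273e+01,  5.04007208e+01,  1.24053040e-02,
       -2.48109709e-04,  1.71718341e-06]), 'position': array([ 0.26834637, -0.53633608,  0.20612114]), 'eef_rot': array([ 9.73229151e-01,  2.29836417e-01, -1.85839575e-05, -4.89854227e-04]), 'contact_force': array([ 0.57985879, -0.66135967,  0.37455516]), 'torque': array([-0.02781905,  0.01227395, -0.02550953]), 'gripper_force': 0.0, 'finger_gap': 0.9990566452111185}
```

View pics/scene0.png

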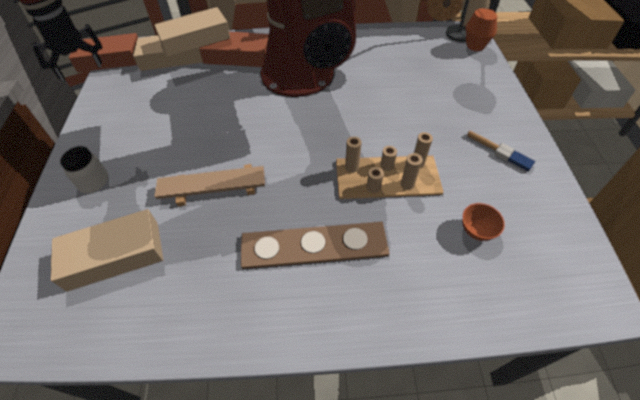

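View pics/top0.png

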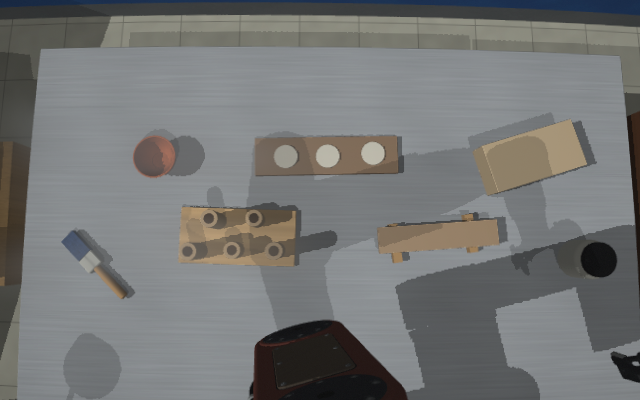

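The scene view shows tall props with tops at (353,145), (424,140) and (413,160), and short ones at (389,155) and (375,175). In the top view these are tall at (275,250), (190,251) and (210,218), and short at (232,250) and (254,218). The pads are at (285,156), (328,156) and (373,153), and the shelf is around (438,236).

```bash
cat > h.py <<'E'
import numpy as np,cv2,pickle
from scipy.spatial.transform import Rotation as Ro
def K(c): return np.array([[c["fx"],0,c["cx"]],[0,c["fy"],c["cy"]],[0,0,1.]])
def und(c,p): return cv2.undistortPoints(np.float64(p).reshape(-1,1,2),K(c),np.float64(c["distortion"])).reshape(-1,2)
def plane(c,p,z):
    n=und(c,p); d=np.c_[n,np.ones(len(n))]@np.array(c["R"]); o=-np.array(c["R"]).T@c["t"]
    return o+d*((z-o[2])/d[:,2])[:,None]
def tri(c1,p1,c2,p2):
    P=[np.c_[c["R"],c["t"]] for c in(c1,c2)]
    X=cv2.triangulatePoints(P[0],P[1],und(c1,p1).T,und(c2,p2).T); return (X[:3]/X[3]).T
def proj(c,X): return cv2.projectPoints(np.float64(X).reshape(-1,1,3),cv2.Rodrigues(np.array(c["R"]))[0],np.float64(c["t"]),K(c),np.float64(c["distortion"]))[0].reshape(-1,2)
def blobs(mask,lo,hi):
    n,l,s,ce=cv2.connectedComponentsWithStats(mask.astype(np.uint8))
    return [(ce[i].round(2),s[i,4]) for i in range(1,n) if lo<=s[i,4]<=hi]
E
python3 - <<'E'
from h import *
d=pickle.load(open("d0.pkl","rb"))
a=d["scene"]["frame"][120:205,330:450];b=d["top"]["frame"][200:275,170:310]
a=cv2.resize(a,None,fx=5,fy=5,interpolation=2);b=cv2.resize(b,None,fx=5,fy=5,interpolation=2)
cv2.imwrite("pics/ca.png",a);cv2.imwrite("pics/cb.png",b)
for n,(x0,y0,x1,y1) in{"scene":(230,215,400,275),"top":(245,125,410,185)}.items():
    f=d[n]["frame"][y0:y1,x0:x1].astype(int)
    m=(f.min(2)>110)&(f.max(2)-f.min(2)<60)
    print(n,[(c+[x0,y0],k) for c,k in blobs(m,30,900)])
E
```

```text
scene [(array([355.17, 237.97]), np.int32(402)), (array([312.89, 241.2 ]), np.int32(446)), (array([266.73, 246.89]), np.int32(453))]
top [(array([372.44, 152.8 ]), np.int32(438)), (array([327.19, 155.63]), np.int32(444)), (array([285.05, 155.99]), np.int32(431))]
```

View pics/ca.png

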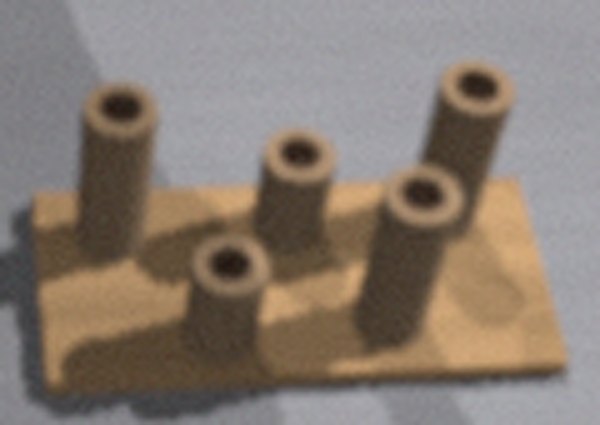

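View pics/cb.png

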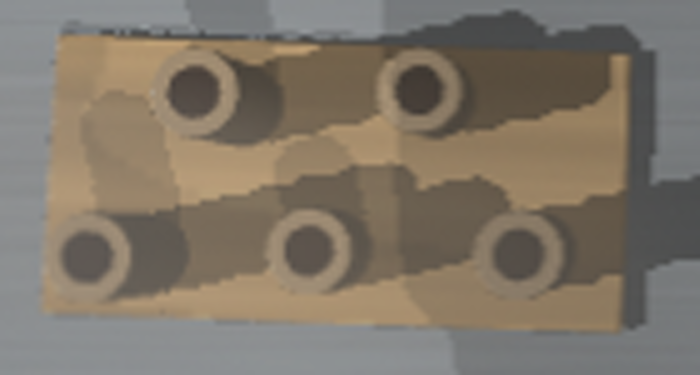

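The crops confirm bore centres. In the scene crop, tall is at (122,107), (424,193) and (477,85), and short at (300,153) and (230,263). In the top crop, tall is at (520,252), (194,92) and (88,252). Next I'll refine these and triangulate.

```bash
python3 - <<'E'
from h import *
d=pickle.load(open("d0.pkl","rb"));S,T=d["scene"],d["top"]
sc=np.array([(122,107),(424,193),(477,85),(300,153),(230,263)])/5+[330,120]-.4
tp=np.array([(520,252),(194,92),(88,252),(309,249),(420,90)])/5+[170,200]-.4
def ref(c,p,r,thr):
    f=c["frame"].max(2).astype(float);o=[]
    for u,v in p:
        x,y=int(round(u)),int(round(v));w=f[y-r:y+r+1,x-r:x+r+1];lo,hi=w.min(),np.percentile(w,85)
        g=np.clip((lo+hi)/2-w,0,None);n,l=cv2.connectedComponents((g>0).astype(np.uint8));g=g*(l==l[r,r])
        yy,xx=np.mgrid[-r:r+1,-r:r+1];o.append((x+(g*xx).sum()/g.sum(),y+(g*yy).sum()/g.sum()))
    return np.array(o)
s2,t2=ref(S,sc,5,0),ref(T,tp,6,0);print((s2-sc).round(1),(t2-tp).round(1))
print("props\n",tri(S,s2,T,t2).round(4))
ps=np.array([(355.17,237.97),(312.89,241.2),(266.73,246.89)]);pt=np.array([(285.05,155.99),(327.19,155.63),(372.44,152.8)])
print("pads\n",tri(S,ps,T,pt).round(4),"\n",plane(T,pt,.019).round(4),plane(S,ps,.019).round(4))
print("props plane\n",plane(T,t2,.112).round(4),"\n",plane(S,s2,.112).round(4))
a=cv2.resize(S["frame"][155:215,145:275],None,fx=5,fy=5,interpolation=2);b=cv2.resize(T["frame"][200:275,365:510],None,fx=5,fy=5,interpolation=2)
v=np.zeros((a.shape[0]+b.shape[0],725,3),np.uint8);v[:300,:650]=a;v[300:]=b;cv2.imwrite("pics/sh.png",v[:600] if 0 else cv2.resize(v,None,fx=.85,fy=.85))
E
```

```text
[[-0.2  0.1]
 [-0.3  0.1]
 [ 0.1  0.1]
 [-0.1 -0. ]
 [-0.1  0.1]] [[-0.3  0.4]
 [-0.1 -0.3]
 [-0.2  0.9]
 [-0.2  0.2]
 [-0.2 -0.1]]
props
 [[0.4403 0.1343 0.1118]
 [0.5078 0.2712 0.1129]
 [0.4383 0.3142 0.1123]
 [0.4411 0.2289 0.0724]
 [0.5113 0.182  0.0723]]
pads
 [[ 0.66    0.1177  0.0178]
 [ 0.6614  0.0187  0.0178]
 [ 0.6689 -0.0884  0.0178]] 
 [[ 0.6597  0.1174  0.019 ]
 [ 0.6611  0.0183  0.019 ]
 [ 0.6687 -0.0886  0.019 ]] [[ 0.6606  0.1177  0.019 ]
 [ 0.6621  0.0191  0.019 ]
 [ 0.6697 -0.0879  0.019 ]]
props plane
 [[0.4403 0.134  0.112 ]
 [0.5078 0.2714 0.112 ]
 [0.4383 0.3142 0.112 ]
 [0.4415 0.2218 0.112 ]
 [0.5088 0.1767 0.112 ]] 
 [[0.4406 0.1345 0.112 ]
 [0.507  0.2716 0.112 ]
 [0.438  0.3144 0.112 ]
 [0.477  0.2172 0.112 ]
 [0.5435 0.1729 0.112 ]]
```

View pics/sh.png

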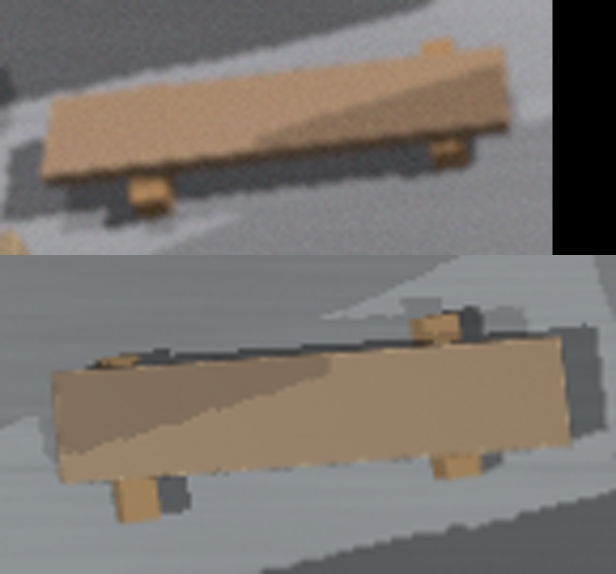

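The shelf's corners are clear in both views. The battens lie towards both ends, so the middle is free to grasp.

Careful with the scale: shifts go in shares of 750 mm and turns go in shares of pi/2 rad. That gives: -0.36 rad / 1.5708 = -0.2292.

```bash
python3 - <<'E'
from h import *
d=pickle.load(open("d0.pkl","rb"));S,T=d["scene"],d["top"]
def shelf(c,z,q):  # colour contour of the tan top, corners near q
    print(plane(c,q,z).round(4).tolist())
t=np.array([(53,373),(560,338),(571,440),(62,482)])/4.25-[0,60]+[365,200]-.4
s=np.array([(509,122),(43,176),(50,98),(503,47)])/4.25+[145,155]-.4
# order: top img left= +y ; scene left=-y ; corners: farx+y, farx-y, nearx-y, nearx+y
X=tri(T,t,S,s);print(X.round(4))
print("centre",X.mean(0).round(4)); 
P=plane(T,t,.034);print(P.round(4),P.mean(0).round(4))
for Q in(X,P,plane(S,s,.034)):
    e=(Q[0]+Q[3]-Q[1]-Q[2])/2;w=(Q[0]+Q[1]-Q[2]-Q[3])/2;print(Q.mean(0).round(4),"len",np.hypot(*e[:2]),"w",np.hypot(*w[:2]),"yaw from y",np.arctan2(-e[0],e[1]))
# batt edges yaw from contour
for n,(x0,y0,x1,y1) in{"scene":(230,215,400,275),"top":(245,125,410,185)}.items():
    c=d[n];f=c["frame"][y0:y1,x0:x1].astype(int);m=((f[...,2]-f[...,0]>15)|((f.min(2)>110)&(f.max(2)-f.min(2)<60)&0)).astype(np.uint8)
    m=cv2.morphologyEx(m,cv2.MORPH_CLOSE,np.ones((5,5)))
    k=max(cv2.findContours(m,0,2)[0],key=cv2.contourArea).reshape(-1,2)+[x0,y0]
    r=cv2.minAreaRect(plane(c,k,.015)[:,:2].astype(np.float32));print(n,r)
E
```

```text
[[ 0.4924 -0.0953  0.0307]
 [ 0.5117 -0.3747  0.0308]
 [ 0.4562 -0.3777  0.0359]
 [ 0.4341 -0.0998  0.0319]]
centre [ 0.4736 -0.2369  0.0323]
[[ 0.4923 -0.095   0.034 ]
 [ 0.5116 -0.3742  0.034 ]
 [ 0.4561 -0.3782  0.034 ]
 [ 0.4341 -0.0992  0.034 ]] [ 0.4735 -0.2367  0.034 ]
[ 0.4736 -0.2369  0.0323] len 0.27944098898556274 w 0.057056975549844326 yaw from y 0.07421752466012012
[ 0.4735 -0.2367  0.034 ] len 0.27988288440703196 w 0.05697093428522825 yaw from y 0.07407042397329622
[ 0.475  -0.2364  0.034 ] len 0.2790755614990471 w 0.05984162959113782 yaw from y 0.06813186811770089
scene ((0.6669468283653259, 0.020983248949050903), (0.09558113664388657, 0.3400440216064453), 1.0810397863388062)
top ((0.6626667380332947, 0.020181134343147278), (0.09077996760606766, 0.3371987044811249), 1.4572139978408813)
```

Request:
{"method": "move_tool", "body": {"increments": "0.65 0 0 0 0 0 -0.1146\n0.65 0 0 0 0 0 -0.2292"}}

```text
time: 0.4
position: [0.2684, -0.5365, 0.2064]
eef_rot: [0.915, 0.403, 0.0, -0.0]
contact_force: [-0.7, 0.9, 0.5]
finger_gap: 0.646
gripper_force: 0.0
```

```bash
cat > to.py <<'E'
import sys
from h import *
from cell import observe
def to(*tg):   # targets x y z xang (angle of tool x, tool straight down), in tool axes now
    s=observe();R=Ro.from_quat(s["eef_rot"]);p=np.array(s["position"])
    for x,y,z,a in tg:
        d=R.inv().apply(np.array([x,y,z])-p)
        G=Ro.from_matrix(np.array([[np.cos(a),np.sin(a),0],[np.sin(a),-np.cos(a),0],[0,0,-1.]]))
        print("d",d.round(4),"rv",(R.inv()*G).as_rotvec().round(3),"len",round(float(np.linalg.norm(d)),3))
    print("tool at",p.round(4),"xang",round(float(np.arctan2(*R.as_matrix()[[1,0],0])),4))
if __name__=="__main__": to(*[tuple(map(float,a.split(","))) for a in sys.argv[1:]])
E
python3 to.py .4404,.1343,.2,1.571
```

```text
d [ 0.6109 -0.3259  0.0067] rv [-0.    -0.    -0.741] len 0.692
tool at [ 0.2684 -0.5365  0.2064] xang 0.8297
```

Scaled: 0.611 m / 0.75 = 0.8147, 0.61 m / 0.75 = 0.8133, -0.741 rad / 1.5708 = -0.4717.

Request:
{"method": "move_tool", "body": {"increments": "0.65 0.0813 -0.044 0 0 0 -0.0955\n0.65 0.1467 -0.0867 0 0 0 -0.191\n0.65 0.8133 -0.4347 0.0093 0 0 -0.4717\n0.65 0.8133 -0.4347 0.0093 0 0 -0.4717\n0.65 0.8133 -0.4347 0.0093 0 0 -0.4717\n0.65 0.8133 -0.4347 0.0093 0 0 -0.4717\n0.65 0.8133 -0.4347 0.0093 0 0 -0.4717\n0.65 0.8133 -0.4347 0.0093 0 0 -0.4717\n0.65 0.8133 -0.4347 0.0093 0 0 -0.4717\n0.65 0.8133 -0.4347 0.0093 0 0 -0.4717\n0.65 0.8147 -0.4347 0.0093 0 0 -0.4717\n0.65 0.8147 -0.4347 0.0093 0 0 -0.4717\n0.65 0.8147 -0.4347 0.0093 0 0 -0.4717\n0.65 0.8147 -0.4347 0.0093 0 0 -0.4717\n0.65 0.8147 -0.4347 0.0093 0 0 -0.4717\n0.65 0.8147 -0.4347 0.0093 0 0 -0.4717"}}

```text
time: 2.4
position: [0.4445, 0.1323, 0.1998]
eef_rot: [0.71, 0.704, 0.0, 0.0]
contact_force: [-0.7, 0.0, -0.4]
finger_gap: 0.649
gripper_force: 0.0
```

```bash
python3 to.py .4404,.1343,.07,1.571
python3 - <<'E'
from cell import *
import cv2,pickle
c=capture("wrist");pickle.dump(c,open("w1.pkl","wb"));cv2.imwrite("pics/w1.png",c["frame"])
E
```

```text
d [ 0.002  -0.0041  0.1298] rv [ 0.     0.    -0.008] len 0.13
tool at [0.4445 0.1323 0.1998] xang 1.5632
```

View pics/w1.png

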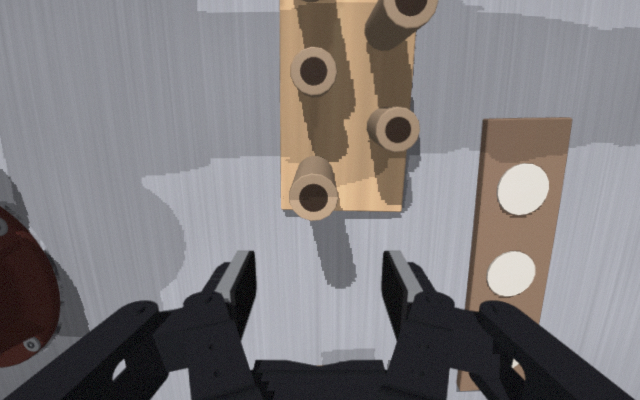

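The wrist view shows the tall_a bore at (313,197) and short_a at (313,71). Pad_left is at (523,189) and pad_mid at (511,274). I'll check these positions against the earlier ones.

```bash
python3 - <<'E'
from h import *
c=pickle.load(open("w1.pkl","rb"));f=c["frame"].astype(int)
g=f.max(2)
for c0,k in blobs(g<75,80,1200):
    if c0[1]<230 and c0[0]>200: print("bore",c0,k,plane(c,[c0],.112).round(4),plane(c,[c0],.072).round(4))
m=(f.min(2)>165)&(f.max(2)-f.min(2)<45);m[:,:450]=0
for c0,k in blobs(m,300,4000): print("pad",c0,k,plane(c,[c0],.019).round(4))
E
python3 to.py .4404,.1343,.07,1.571
```

```text
bore [410.48   6.1 ] 376 [[0.5073 0.2675 0.112 ]] [[0.5171 0.2778 0.072 ]]
bore [385.79  33.21] 951 [[0.4912 0.2503 0.112 ]] [[0.4984 0.258  0.072 ]]
bore [313.15  70.78] 542 [[0.4414 0.2261 0.112 ]] [[0.4409 0.2299 0.072 ]]
bore [397.77 129.37] 482 [[0.5023 0.1855 0.112 ]] [[0.5113 0.183  0.072 ]]
bore [483.44 135.89] 105 [[0.5661 0.1809 0.112 ]] [[0.5851 0.1776 0.072 ]]
bore [313.09 197.26] 565 [[0.4403 0.1351 0.112 ]] [[0.4396 0.1247 0.072 ]]
pad [538.29   7.94] 531 [[0.6513 0.2926 0.019 ]]
pad [599.36  14.84] 707 [[0.7136 0.289  0.019 ]]
pad [461.07 218.12] 3403 [[0.5962 0.0868 0.019 ]]
pad [522.83 188.55] 2026 [[0.6593 0.1188 0.019 ]]
pad [510.84 273.24] 1648 [[0.661  0.0206 0.019 ]]
d [ 0.0018 -0.0041  0.1298] rv [ 0.     0.    -0.008] len 0.13
tool at [0.4445 0.1325 0.1998] xang 1.5635
```

Scaled: -0.004 m / 0.75 = -0.0053, -0.002 m / 0.75 = -0.0027, -0.008 rad / 1.5708 = -0.0051.

Request:
{"method": "move_tool", "body": {"increments": "0.65 0.0013 -0.0027 0 0 0 -0.0025\n0.65 0.0027 -0.0053 0 0 0 -0.0051\n0.65 0.0027 -0.0053 0 0 0 -0.0051"}}

```text
time: 2.82
position: [0.4403, 0.1353, 0.1997]
eef_rot: [0.706, 0.708, 0.0, 0.0]
contact_force: [0.6, -0.4, 0.6]
finger_gap: 0.651
gripper_force: 0.0
```

```bash
python3 to.py .4404,.1345,.07,1.571
```

```text
d [-8.000e-04  1.000e-04  1.297e-01] rv [0.    0.    0.002] len 0.13
tool at [0.4403 0.1353 0.1997] xang 1.5732
```

Small offsets work as expected, so I'll descend and grip.

Scaled: 0.13 m / 0.75 = 0.1733, 0.11 m / 0.75 = 0.1467.

Request:
{"method": "move_tool", "body": {"increments": "0.65 -0.0007 0 0.0533 0 0 0\n0.65 -0.0007 0 0.1067 0 0 0\n0.65 -0.0007 0 0.1467 0 0 0\n0.65 -0.0007 0 0.1733 0 0 0\n0.65 -0.0007 0 0.1733 0 0 0\n0 -0.0007 0 0.1733 0 0 0\n0 -0.0007 0 0.1733 0 0 0\n0 -0.0007 0 0.1733 0 0 0\n0 -0.0007 0 0.1733 0 0 0\n0 -0.0007 0 0.1733 0 0 0\n0 -0.0007 0 0.1733 0 0 0"}}

```text
time: 4.2
position: [0.4413, 0.1347, 0.0711]
eef_rot: [0.706, 0.708, 0.001, 0.001]
contact_force: [-1.7, 0.8, 6.6]
finger_gap: 0.416
gripper_force: 60.6
```

```bash
python3 to.py .6694,-.088,.14,1.571
```

```text
d [-0.2232  0.2278 -0.0684] rv [0.002 0.    0.002] len 0.326
tool at [0.4413 0.1347 0.0711] xang 1.5728
```

Request:
{"method": "move_tool", "body": {"increments": "0 0 0 -0.0133 0 0 0\n0 0 0 -0.04 0 0 0\n0 0 0 -0.0733 0 0 0\n0 -0.0133 0.0133 -0.0867 0 0 0\n0 -0.04 0.04 -0.0907 0 0 0\n0 -0.08 0.08 -0.0907 0 0 0\n0 -0.12 0.12 -0.0907 0 0 0\n0 -0.16 0.16 -0.0907 0 0 0\n0 -0.2 0.2 -0.0907 0 0 0\n0 -0.24 0.24 -0.0907 0 0 0\n0 -0.2733 0.2733 -0.0907 0 0 0\n0 -0.2867 0.2933 -0.0907 0 0 0\n0 -0.296 0.3027 -0.0907 0 0 0\n0 -0.2973 0.304 -0.0907 0 0 0\n0 -0.2973 0.304 -0.0907 0 0 0\n0 -0.2973 0.304 -0.0907 0 0 0"}}

```text
time: 6.2
position: [0.6685, -0.0874, 0.1379]
eef_rot: [0.706, 0.708, 0.0, 0.0]
contact_force: [-0.4, 0.4, -2.1]
finger_gap: 0.418
gripper_force: 60.5
```

```bash
python3 - <<'E'
from h import *
from cell import *
for n in("wrist","top","scene"):
    c=capture(n);pickle.dump(c,open(n[0]+"2.pkl","wb"));cv2.imwrite(f"pics/{n}2.png",c["frame"])
E
python3 to.py .6694,-.088,.078,1.571
```

```text
d [-0.0005  0.0007  0.0599] rv [0.    0.    0.002] len 0.06
tool at [ 0.6687 -0.0875  0.1379] xang 1.5733
```

View pics/wrist2.png

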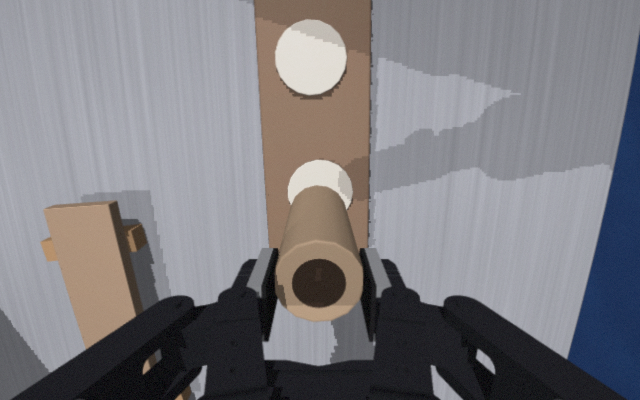

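Held prop: the bore is at (318,284), and pad_right is partly visible at (320,187) below it. Pad_mid is at (311,57).

```bash
python3 - <<'E'
from h import *
c=pickle.load(open("w2.pkl","rb"));f=c["frame"].astype(int)
print(proj(c,[[.6694,-.088,.019],[.6616,.0187,.019]]).round(1))
m=(f.min(2)>165)&(f.max(2)-f.min(2)<45);m[:,:265]=0;m[:,360:]=0
n,l,s,ce=cv2.connectedComponentsWithStats(m.astype(np.uint8))
for i in range(1,n):
    if s[i,4]<300: continue
    k=max(cv2.findContours((l==i).astype(np.uint8),0,1)[0],key=cv2.contourArea).reshape(-1,2)
    if ce[i][1]>120:  k=k[k[:,1]<190]
    w=plane(c,k,.019)[:,:2]
    # circle fit, fixed by least squares
    A=np.c_[2*w,np.ones(len(w))];q=np.linalg.lstsq(A,(w**2).sum(1),rcond=None)[0];print(ce[i],s[i,4],"circle",q[:2].round(4),np.sqrt(q[2]+q[0]**2+q[1]**2).round(4))
g=f.max(2)
for c0,k in blobs(g<75,200,3000):
    if 200<c0[0]<450: print("bore",c0,k,plane(c,[c0],.179).round(4))
t=pickle.load(open("t2.pkl","rb"))
E
```

```text
[[319.6 192. ]
 [310.   58.1]]
[310.13399086  56.69136396] 4157 circle [0.6617 0.0192] 0.0271
[320.28979344 179.04495747] 1646 circle [ 0.6692 -0.0774] 0.019
bore [318.42 282.63] 1997 [[ 0.6684 -0.0868  0.179 ]]
```

Scaled: 0.0595 m / 0.75 = 0.0793, -0.001 m / 0.75 = -0.0013.

Request:
{"method": "move_tool", "body": {"increments": "0 -0.0013 0.0009 0.0267 0 0 0\n0 -0.0013 0.0009 0.0533 0 0 0\n0 -0.0013 0.0009 0.0667 0 0 0\n0 -0.0013 0.0009 0.0733 0 0 0\n0 -0.0013 0.0009 0.0767 0 0 0\n0 -0.0013 0.0009 0.0793 0 0 0\n0 -0.0013 0.0009 0.0793 0 0 0"}}

```text
time: 7.22
position: [0.6697, -0.089, 0.0785]
eef_rot: [0.706, 0.708, 0.0, 0.0]
contact_force: [-0.2, 0.1, -2.2]
finger_gap: 0.42
gripper_force: 60.5
```

```bash
python3 to.py .6694,-.088,.078,1.571
```

```text
d [ 0.001  -0.0003  0.0005] rv [0.001 0.    0.002] len 0.001
tool at [ 0.6697 -0.089   0.0785] xang 1.5728
```

Scaled: 0.0016 m / 0.75 = 0.0021, 0.0008 m / 0.75 = 0.0011.

Request:
{"method": "move_tool", "body": {"increments": "0 0.0007 0 0.0011 0 0 0\n0 0.0007 0 0.0021 0 0 0"}}

```text
time: 7.48
position: [0.67, -0.0887, 0.0782]
eef_rot: [0.706, 0.708, 0.0, 0.001]
contact_force: [-3.9, 0.4, 10.4]
finger_gap: 0.422
gripper_force: 61.6
```

```bash
python3 to.py .6694,-.088,.078,1.571
```

```text
d [ 0.0007 -0.0006  0.0002] rv [0.001 0.001 0.002] len 0.001
tool at [ 0.67   -0.0887  0.0782] xang 1.5727
```

Scaled: -0.1 m / 0.75 = -0.1333, -0.06 m / 0.75 = -0.08.

Request:
{"method": "move_tool", "body": {"increments": "0 0 0 -0.0011 0 0 0\n0.65 0 0 -0.0011 0 0 0\n0.65 0 0 -0.0011 0 0 0\n0.65 0 0 -0.0011 0 0 0\n0.65 0 0 -0.0267 0 0 0\n0.65 0 0 -0.08 0 0 0\n0.65 0 0 -0.1333 0 0 0\n0.65 0 0 -0.1333 0 0 0"}}

```text
time: 8.48
position: [0.6717, -0.089, 0.1826]
eef_rot: [0.706, 0.708, 0.002, 0.004]
contact_force: [-0.3, -0.4, -0.1]
finger_gap: 0.65
gripper_force: 0.0
```

```bash
python3 to.py .5077,.2713,.17,1.571
python3 - <<'E'
from h import *
from cell import *
for n in("wrist","top","scene"):
    c=capture(n);pickle.dump(c,open(n[0]+"3.pkl","wb"));cv2.imwrite(f"pics/{n}3.png",c["frame"])
    print(n,proj(c,[[.6693,-.0882,.119]]))
E
```

```text
d [ 0.3607 -0.1634  0.0104] rv [0.007 0.003 0.002] len 0.396
tool at [ 0.6717 -0.089   0.1826] xang 1.5729
wrist [[314.47344973 208.4985224 ]]
top [[379.06243958 142.39555098]]
scene [[260.52088716 223.85823864]]
```

View pics/wrist3.png

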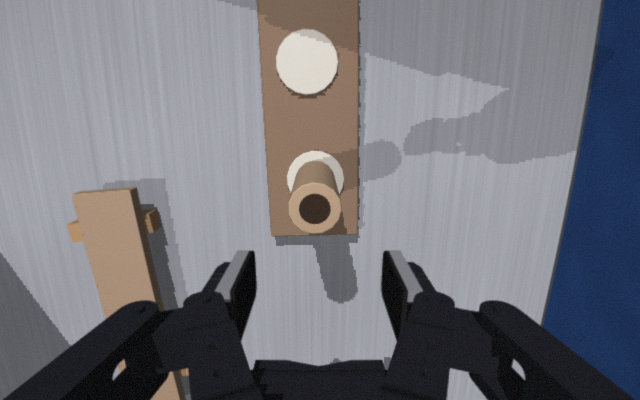

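Prop 1 stands on pad_right: its bore is at (314,209), and I predicted (314,208). Next is tall_b.

Scaled: 0.361 m / 0.75 = 0.4813, 0.18 m / 0.75 = 0.24.

Request:
{"method": "move_tool", "body": {"increments": "0.65 0.08 -0.036 0.0027 0 0 0\n0.65 0.16 -0.072 0.0133 0 0 0\n0.65 0.24 -0.108 0.0133 0 0 0\n0.65 0.32 -0.1453 0.0133 0 0 0\n0.65 0.3867 -0.176 0.0133 0 0 0\n0.65 0.4333 -0.1973 0.0133 0 0 0\n0.65 0.4667 -0.2133 0.0133 0 0 0\n0.65 0.4813 -0.2173 0.0133 0 0 0\n0.65 0.4813 -0.2173 0.0133 0 0 0\n0.65 0.4813 -0.2173 0.0133 0 0 0\n0.65 0.4813 -0.2173 0.0133 0 0 0"}}

```text
time: 10.0
position: [0.5063, 0.2714, 0.1664]
eef_rot: [0.707, 0.707, -0.0, 0.0]
contact_force: [0.0, -0.2, 0.9]
finger_gap: 0.65
gripper_force: 0.0
```

```bash
python3 to.py .5077,.2713,.07,1.571
```

```text
d [-0.      0.0014  0.0964] rv [-0.  0.  0.] len 0.096
tool at [0.5063 0.2714 0.1664] xang 1.5714
```

Scaled: 0.0965 m / 0.75 = 0.1287, 0.0014 m / 0.75 = 0.0019.

Request:
{"method": "move_tool", "body": {"increments": "0.65 0 0.0019 0.04 0 0 0\n0.65 0 0.0019 0.08 0 0 0\n0.65 0 0.0019 0.1133 0 0 0\n0.65 0 0.0019 0.1287 0 0 0\n0.65 0 0.0019 0.1287 0 0 0\n0 0 0.0019 0.1287 0 0 0\n0 0 0.0019 0.1287 0 0 0\n0 0 0.0019 0.1287 0 0 0\n0 0 0.0019 0.1287 0 0 0\n0 0 0.0019 0.1287 0 0 0"}}

```text
time: 11.25
position: [0.5082, 0.2726, 0.0717]
eef_rot: [0.706, 0.708, 0.001, 0.001]
contact_force: [-1.6, 0.2, 6.9]
finger_gap: 0.421
gripper_force: 60.4
```

```bash
python3 to.py .6617,.019,.14,1.571
```

```text
d [-0.2539  0.1531 -0.0681] rv [ 0.002 -0.     0.002] len 0.304
tool at [0.5082 0.2726 0.0717] xang 1.5729
```

Scaled: -0.254 m / 0.75 = -0.3387, -0.25 m / 0.75 = -0.3333.

Request:
{"method": "move_tool", "body": {"increments": "0 0 0 -0.0133 0 0 0\n0 0 0 -0.04 0 0 0\n0 0 0 -0.0733 0 0 0\n0 -0.0067 0.004 -0.0907 0 0 0\n0 -0.04 0.024 -0.0933 0 0 0\n0 -0.0867 0.052 -0.0933 0 0 0\n0 -0.1333 0.08 -0.0933 0 0 0\n0 -0.1867 0.112 -0.0933 0 0 0\n0 -0.24 0.144 -0.0933 0 0 0\n0 -0.2867 0.172 -0.0933 0 0 0\n0 -0.32 0.1933 -0.0933 0 0 0\n0 -0.3333 0.2013 -0.0907 0 0 0\n0 -0.3387 0.204 -0.0867 0 0 0\n0 -0.3387 0.204 -0.0733 0 0 0\n0 -0.3387 0.204 -0.0533 0 0 0\n0 -0.3387 0.204 -0.0533 0 0 0\n0 -0.3387 0.204 -0.0533 0 0 0"}}

```text
time: 13.38
position: [0.6605, 0.019, 0.1101]
eef_rot: [0.706, 0.708, -0.0, -0.0]
contact_force: [0.5, -0.6, -1.9]
finger_gap: 0.42
gripper_force: 60.3
```

```bash
python3 - <<'E'
from h import *
from cell import *
c=capture("wrist");pickle.dump(c,open("w4.pkl","wb"));f=c["frame"].astype(int);z=observe()["position"][2]+.0403
for c0,k in blobs(f.max(2)<75,200,3000):
    if 200<c0[0]<450 and 200<c0[1]<340: print("bore",c0,k,plane(c,[c0],z).round(4))
E
python3 to.py .6617,.019,.0785,1.571
```

```text
bore [318.48 282.61] 1977 [[0.6604 0.0193 0.1508]]
bore [338.67 336.64] 796 [[ 0.6692 -0.0066  0.1508]]
d [0.0001 0.0009 0.032 ] rv [0.    0.    0.002] len 0.032
tool at [0.6608 0.0189 0.1105] xang 1.5731
```

Scaled: 0.0312 m / 0.75 = 0.0416, 0.03 m / 0.75 = 0.04.

Request:
{"method": "move_tool", "body": {"increments": "0 0 0.0012 0.02 0 0 0\n0 0 0.0012 0.032 0 0 0\n0 0 0.0012 0.0373 0 0 0\n0 0 0.0012 0.04 0 0 0\n0 0 0.0012 0.0416 0 0 0\n0 0 0.0012 0.0416 0 0 0"}}

```text
time: 14.18
position: [0.6618, 0.0186, 0.0791]
eef_rot: [0.706, 0.708, 0.0, 0.0]
contact_force: [0.7, 0.9, -1.8]
finger_gap: 0.417
gripper_force: 60.3
```

```bash
python3 to.py .6617,.019,.078,1.571
```

```text
d [ 0.0004 -0.0001  0.0011] rv [0.    0.    0.002] len 0.001
tool at [0.6618 0.0186 0.0791] xang 1.5728
```

Scaled: 0.0014 m / 0.75 = 0.0019, 0.0007 m / 0.75 = 0.0009.

Request:
{"method": "move_tool", "body": {"increments": "0 0.0005 0 0.0009 0 0 0\n0 0.0005 0 0.0019 0 0 0"}}

```text
time: 14.42
position: [0.662, 0.0189, 0.0788]
eef_rot: [0.706, 0.708, 0.0, 0.001]
contact_force: [-4.1, -0.1, 9.3]
finger_gap: 0.42
gripper_force: 61.2
```

```bash
python3 to.py .6617,.019,.078,1.571
```

```text
d [ 0.0001 -0.0003  0.0008] rv [0.001 0.001 0.002] len 0.001
tool at [0.662  0.0189 0.0788] xang 1.5728
```

Scaled: -0.1 m / 0.75 = -0.1333, -0.06 m / 0.75 = -0.08.

Request:
{"method": "move_tool", "body": {"increments": "0 0 0 -0.0009 0 0 0\n0.65 0 0 -0.0009 0 0 0\n0.65 0 0 -0.0009 0 0 0\n0.65 0 0 -0.0009 0 0 0\n0.65 0 0 -0.0267 0 0 0\n0.65 0 0 -0.08 0 0 0\n0.65 0 0 -0.1333 0 0 0\n0.65 0 0 -0.1333 0 0 0\n0.65 0 0 -0.1333 0 0 0"}}

```text
time: 15.55
position: [0.6618, 0.019, 0.1781]
eef_rot: [0.706, 0.708, 0.0, 0.0]
contact_force: [-1.3, -0.4, -1.6]
finger_gap: 0.647
gripper_force: 0.0
```

```bash
python3 - <<'E'
from h import *
from cell import *
c=capture("wrist");f=c["frame"].astype(int)
print(proj(c,[[.6617,.019,.119],[.6693,-.0882,.119]]))
for c0,k in blobs(f.max(2)<75,200,1500):
    if 200<c0[0]<450 and c0[1]<340: print("bore",c0,k,plane(c,[c0],.119).round(4))
m=(f.min(2)>165)&(f.max(2)-f.min(2)<45);m[:,:250]=0;m[:,380:]=0
for c0,k in blobs(m,500,9000): print(c0,k,plane(c,[c0],.019).round(4))
cv2.imwrite("pics/w5.png",f)
E
python3 to.py .4383,.3142,.18,1.571
```

```text
[[318.44738618 211.76145873]
 [328.02715886 344.01600753]]
bore [317.44 211.89] 700 [[0.661  0.0189 0.119 ]]
bore [351.96 271.55] 232 [[ 0.6859 -0.026   0.119 ]]
bore [331.86 275.25] 229 [[ 0.6715 -0.029   0.119 ]]
[316.59  71.84] 3038 [[0.6599 0.1186 0.019 ]]
[255.91 194.1 ] 1147 [[0.6009 0.0063 0.019 ]]
[271.44 227.92] 1044 [[ 0.6148 -0.0285  0.019 ]]
[318.57 167.95] 797 [[0.6618 0.032  0.019 ]]
d [ 0.2956 -0.2224 -0.0027] rv [-0.001 -0.     0.002] len 0.37
tool at [0.6613 0.0191 0.1771] xang 1.5728[ WARN:0@1.396] global loadsave.cpp:1063 imwrite_ Unsupported depth image for selected encoder is fallbacked to CV_8U.
```

Scaled: 0.296 m / 0.75 = 0.3947, 0.28 m / 0.75 = 0.3733.

Request:
{"method": "move_tool", "body": {"increments": "0.65 0.04 -0.0307 0 0 0 0\n0.65 0.0933 -0.0707 -0.0027 0 0 0\n0.65 0.16 -0.12 -0.0027 0 0 0\n0.65 0.22 -0.1653 -0.0027 0 0 0\n0.65 0.28 -0.2107 -0.0027 0 0 0\n0.65 0.3333 -0.2507 -0.0027 0 0 0\n0.65 0.3733 -0.2813 -0.0027 0 0 0\n0.65 0.3947 -0.296 -0.0027 0 0 0\n0.65 0.3947 -0.296 -0.0027 0 0 0\n0.65 0.3947 -0.296 -0.0027 0 0 0\n0.65 0.3947 -0.296 -0.0027 0 0 0"}}

```text
time: 16.98
position: [0.4397, 0.3137, 0.1793]
eef_rot: [0.707, 0.707, -0.0, 0.0]
contact_force: [0.6, -1.0, 0.1]
finger_gap: 0.651
gripper_force: 0.0
```

```bash
python3 to.py .4383,.3142,.07,1.571
```

```text
d [ 0.0005 -0.0014  0.1093] rv [-0.  0.  0.] len 0.109
tool at [0.4397 0.3137 0.1793] xang 1.5713
```

Scaled: 0.109 m / 0.75 = 0.1453, 0.09 m / 0.75 = 0.12.

Request:
{"method": "move_tool", "body": {"increments": "0.65 0 -0.0019 0.04 0 0 0\n0.65 0 -0.0019 0.08 0 0 0\n0.65 0 -0.0019 0.12 0 0 0\n0.65 0 -0.0019 0.1453 0 0 0\n0.65 0 -0.0019 0.1453 0 0 0\n0 0 -0.0019 0.1453 0 0 0\n0 0 -0.0019 0.1453 0 0 0\n0 0 -0.0019 0.1453 0 0 0\n0 0 -0.0019 0.1453 0 0 0\n0 0 -0.0019 0.1453 0 0 0"}}

```text
time: 18.23
position: [0.4387, 0.315, 0.0721]
eef_rot: [0.706, 0.708, 0.001, 0.001]
contact_force: [-0.5, -0.1, 7.2]
finger_gap: 0.42
gripper_force: 60.6
```

```bash
python3 to.py .6598,.1183,.11,1.571
```

```text
d [-0.1971  0.2208 -0.0375] rv [ 0.002 -0.001  0.002] len 0.298
tool at [0.4387 0.315  0.0721] xang 1.5729
```

Scaled: 0.221 m / 0.75 = 0.2947, 0.118 m / 0.75 = 0.1573.

Request:
{"method": "move_tool", "body": {"increments": "0 0 0 -0.0133 0 0 0\n0 0 0 -0.04 0 0 0\n0 0 0 -0.0733 0 0 0\n0 -0.0053 0.0067 -0.0907 0 0 0\n0 -0.0267 0.0293 -0.0933 0 0 0\n0 -0.06 0.0667 -0.0933 0 0 0\n0 -0.1 0.112 -0.0933 0 0 0\n0 -0.14 0.1573 -0.0933 0 0 0\n0 -0.18 0.2013 -0.0933 0 0 0\n0 -0.22 0.2467 -0.0933 0 0 0\n0 -0.2467 0.276 -0.0933 0 0 0\n0 -0.2587 0.2893 -0.0907 0 0 0\n0 -0.2627 0.2947 -0.0867 0 0 0\n0 -0.2627 0.2947 -0.0733 0 0 0\n0 -0.2627 0.2947 -0.0533 0 0 0\n0 -0.2627 0.2947 -0.0533 0 0 0\n0 -0.2627 0.2947 -0.0533 0 0 0"}}

```text
time: 20.35
position: [0.6587, 0.1184, 0.1105]
eef_rot: [0.706, 0.708, -0.0, -0.0]
contact_force: [-0.1, 0.3, -1.8]
finger_gap: 0.415
gripper_force: 60.3
```

```bash
python3 - <<'E'
from h import *
from cell import *
c=capture("wrist");f=c["frame"].astype(int);z=observe()["position"][2]+.04
for c0,k in blobs(f.max(2)<75,200,3000):
    if 250<c0[0]<400 and 230<c0[1]<310: print("bore",c0,k,plane(c,[c0],z).round(4))
E
python3 to.py .6598,.1183,.079,1.571
```

```text
bore [318.44 281.09] 1952 [[0.6586 0.1192 0.1509]]
d [0.     0.0007 0.0319] rv [0.    0.    0.002] len 0.032
tool at [0.659  0.1183 0.1109] xang 1.5731
```

Scaled: 0.0312 m / 0.75 = 0.0416, 0.03 m / 0.75 = 0.04.

Request:
{"method": "move_tool", "body": {"increments": "0 -0.0005 0.0011 0.02 0 0 0\n0 -0.0005 0.0011 0.032 0 0 0\n0 -0.0005 0.0011 0.0373 0 0 0\n0 -0.0005 0.0011 0.04 0 0 0\n0 -0.0005 0.0011 0.0416 0 0 0\n0 -0.0005 0.0011 0.0416 0 0 0"}}

```text
time: 21.15
position: [0.66, 0.1176, 0.0795]
eef_rot: [0.706, 0.708, 0.0, 0.0]
contact_force: [-0.6, -0.4, -1.3]
finger_gap: 0.421
gripper_force: 60.3
```

```bash
python3 to.py .6598,.1183,.078,1.571
```

```text
d [ 0.0007 -0.0002  0.0015] rv [0.    0.    0.002] len 0.002
tool at [0.66   0.1176 0.0795] xang 1.5728
```

Scaled: 0.0014 m / 0.75 = 0.0019, 0.0007 m / 0.75 = 0.0009.

Request:
{"method": "move_tool", "body": {"increments": "0 0.0004 0 0.0009 0 0 0\n0 0.0004 0 0.0019 0 0 0"}}

```text
time: 21.4
position: [0.6602, 0.1178, 0.0792]
eef_rot: [0.706, 0.708, 0.0, 0.001]
contact_force: [-3.1, 0.1, 9.2]
finger_gap: 0.414
gripper_force: 61.1
```

Scaled: -0.1 m / 0.75 = -0.1333, -0.06 m / 0.75 = -0.08.

Request:
{"method": "move_tool", "body": {"increments": "0 0 0 -0.0009 0 0 0\n0.65 0 0 -0.0009 0 0 0\n0.65 0 0 -0.0009 0 0 0\n0.65 0 0 -0.0009 0 0 0\n0.65 0 0 -0.0267 0 0 0\n0.65 0 0 -0.08 0 0 0\n0.65 0 0 -0.1333 0 0 0\n0.65 0 0 -0.1333 0 0 0"}}

```text
time: 22.4
position: [0.6621, 0.1179, 0.1838]
eef_rot: [0.706, 0.708, 0.003, 0.003]
contact_force: [0.1, -0.4, 1.0]
finger_gap: 0.65
gripper_force: 0.0
```

```bash
python3 to.py .474,-.2367,.18,1.644
```

```text
d [-0.3542 -0.1889  0.0024] rv [ 0.008  0.001 -0.071] len 0.401
tool at [0.6621 0.1179 0.1838] xang 1.5729
```

Scaled: -0.354 m / 0.75 = -0.472, -0.34 m / 0.75 = -0.4533, -0.071 rad / 1.5708 = -0.0452.

Request:
{"method": "move_tool", "body": {"increments": "1 -0.04 -0.0213 0 0 0 0\n1 -0.0933 -0.0493 0.0027 0 0 -0.0064\n1 -0.16 -0.0853 0.0027 0 0 -0.0191\n1 -0.2267 -0.1213 0.0027 0 0 -0.0255\n1 -0.2933 -0.156 0.0027 0 0 -0.0318\n1 -0.36 -0.192 0.0027 0 0 -0.0382\n1 -0.4133 -0.22 0.0027 0 0 -0.0452\n1 -0.4533 -0.2413 0.0027 0 0 -0.0452\n1 -0.472 -0.252 0.0027 0 0 -0.0452\n1 -0.472 -0.252 0.0027 0 0 -0.0452\n1 -0.472 -0.252 0.0027 0 0 -0.0452\n1 -0.472 -0.252 0.0027 0 0 -0.0452"}}

```text
time: 23.9
position: [0.472, -0.2355, 0.1759]
eef_rot: [0.68, 0.733, 0.0, -0.0]
contact_force: [-0.5, -0.2, -0.1]
finger_gap: 0.999
gripper_force: 0.0
```

```bash
python3 to.py .474,-.2367,.006,1.643
python3 - <<'E'
from h import *
from cell import *
for n in("wrist","top","scene"):
    c=capture(n);pickle.dump(c,open(n[0]+"6.pkl","wb"));cv2.imwrite(f"pics/{n}6.png",c["frame"])
S,T=[pickle.load(open(k+"6.pkl","rb")) for k in"st"]
X=[[.6598,.118,.119],[.6617,.019,.119],[.6693,-.0882,.119]]
def ref(c,p,r=5):
    f=c["frame"].max(2).astype(float);o=[]
    for u,v in p:
        x,y=int(round(u)),int(round(v));w=f[y-r:y+r+1,x-r:x+r+1];g=np.clip((w.min()+np.percentile(w,85))/2-w,0,None);n,l=cv2.connectedComponents((g>0).astype(np.uint8));g=g*(l==l[r,r])
        yy,xx=np.mgrid[-r:r+1,-r:r+1];o.append((x+(g*xx).sum()/g.sum(),y+(g*yy).sum()/g.sum()))
    return np.array(o)
print(tri(S,ref(S,proj(S,X)),T,ref(T,proj(T,X))).round(4))
a=S["frame"][120:280,120:450];cv2.imwrite("pics/c6.png",cv2.resize(a,None,fx=2.4,fy=2.4,interpolation=2))
E
```

```text
d [-0.0014  0.0019  0.1699] rv [ 0.    -0.     0.002] len 0.17
tool at [ 0.472  -0.2355  0.1759] xang 1.6453
[[ 0.6595  0.1176  0.1189]
 [ 0.6607  0.0181  0.1187]
 [ 0.6688 -0.0892  0.1185]]
```

View pics/c6.png

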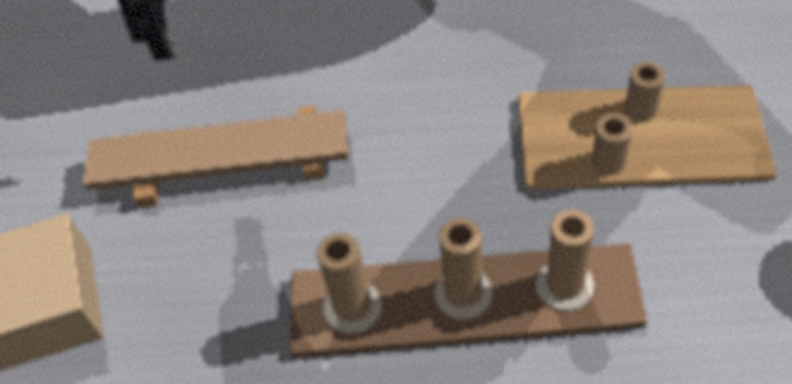

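View pics/wrist6.png

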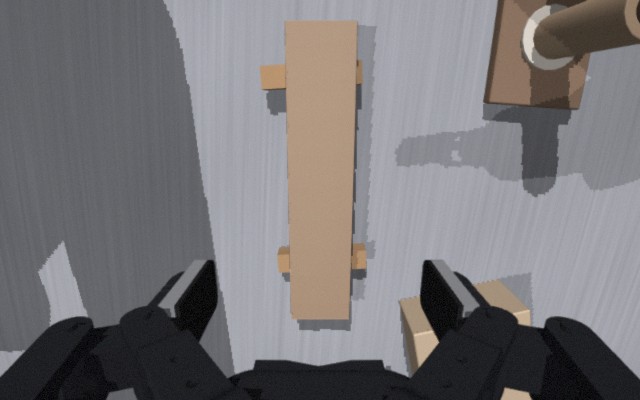

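All three props stand centred on their pads. The whole shelf is in the wrist view, with corners at (286,21), (358,21), (349,319) and (291,319).

```bash
python3 - <<'E'
from h import *
c=pickle.load(open("w6.pkl","rb"));P=plane(c,[(286,21),(358,21),(349,319),(291,319)],.034)
e=(P[0]+P[1]-P[2]-P[3])/2;w=(P[1]+P[2]-P[0]-P[3])/2
print(P.round(4),P.mean(0),np.linalg.norm(e),np.linalg.norm(w),np.arctan2(e[1],e[0]))
E
python3 to.py .474,-.2367,.006,1.643
```

```text
[[ 0.4351 -0.0999  0.034 ]
 [ 0.494  -0.0955  0.034 ]
 [ 0.5137 -0.3736  0.034 ]
 [ 0.4541 -0.3781  0.034 ]] [ 0.47422465 -0.23675003  0.034     ] 0.27885540119930774 0.05938822356627906 1.6402313098673453
d [-0.001   0.0021  0.1699] rv [0.    0.    0.002] len 0.17
tool at [ 0.4718 -0.2359  0.1759] xang 1.6448
```

Scaled: 0.169 m / 0.75 = 0.2253, 0.168 m / 0.75 = 0.224, 0.003 rad / 1.5708 = 0.0019.

Request:
{"method": "move_tool", "body": {"increments": "1 -0.0013 0.0031 0.04 0 0 0.0019\n1 -0.0013 0.0031 0.0933 0 0 0.0019\n1 -0.0013 0.0031 0.1467 0 0 0.0019\n1 -0.0013 0.0031 0.1867 0 0 0.0019\n1 -0.0013 0.0031 0.2107 0 0 0.0019\n1 -0.0013 0.0031 0.224 0 0 0.0019\n1 -0.0013 0.0031 0.2253 0 0 0.0019\n1 -0.0013 0.0031 0.2253 0 0 0.0019\n0 -0.0013 0.0031 0.2253 0 0 0.0019\n0 -0.0013 0.0031 0.2253 0 0 0.0019\n0 -0.0013 0.0031 0.2253 0 0 0.0019\n0 -0.0013 0.0031 0.2253 0 0 0.0019\n0 -0.0013 0.0031 0.2253 0 0 0.0019"}}

```text
time: 25.68
position: [0.4753, -0.2389, 0.0094]
eef_rot: [0.682, 0.731, -0.0, 0.002]
contact_force: [0.1, -0.9, 13.9]
finger_gap: -0.003
gripper_force: 6.8
```

```bash
python3 to.py .474,-.2367,.17,1.643
```

```text
d [ 0.0017 -0.0007 -0.1606] rv [ 0.003  0.003 -0.002] len 0.161
tool at [ 0.4753 -0.2389  0.0094] xang 1.6406
```

The fingers are fully shut, so the grasp missed. I'll look before moving anything.

```bash
python3 - <<'E'
from h import *
from cell import *
for n in("wrist","top","scene"):
    c=capture(n);pickle.dump(c,open(n[0]+"7.pkl","wb"))
w,s,t=[pickle.load(open(k+"7.pkl","rb"))["frame"] for k in "wst"]
v=np.zeros((600,800,3),np.uint8);v[:320,:512]=cv2.resize(w,None,fx=.8,fy=.8,interpolation=cv2.INTER_AREA)
v[320:600,:390]=cv2.resize(s[140:210,145:275],(390,280)) if 0 else cv2.resize(s[130:223,145:275],(390,280))
v[320:600,400:800]=cv2.resize(t[180:285,365:515],(400,280));cv2.imwrite("pics/v7.png",v)
E
```

View pics/v7.png

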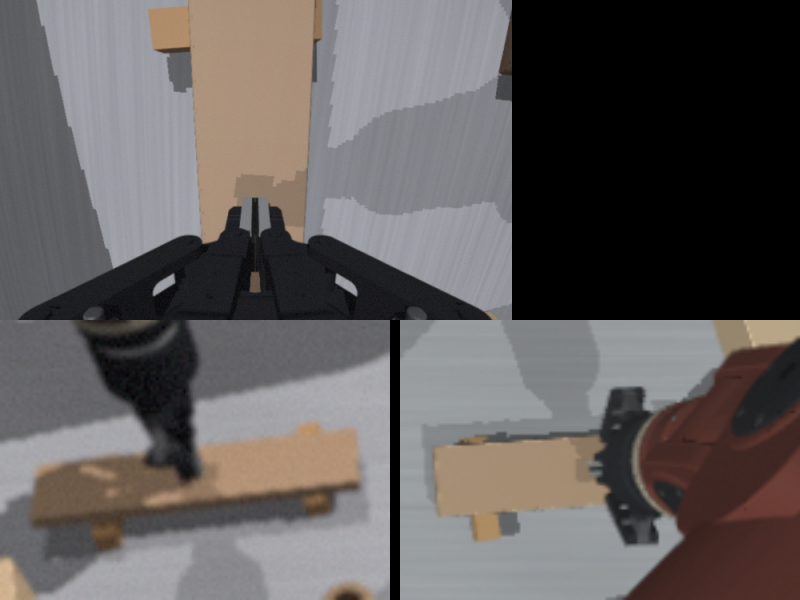

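The fingers sit shut on top of the shelf, with the scene-view tip near (208,181), and the shelf seems unmoved. I'll check the tip height by projection.

```bash
python3 - <<'E'
from h import *
from cell import *
S,T,W=[pickle.load(open(k+"7.pkl","rb")) for k in "stw"]
for z in(.009,.034,.05): print(z,proj(S,[[.4753,-.2389,z]]).round(1),proj(W,[[.4753,-.2389,z]]).round(1))
s=S["frame"];a=s[150:205,150:275]
cv2.imwrite("pics/c7.png",cv2.resize(a,None,fx=6,fy=6,interpolation=2))
print(observe()["position"],observe()["contact_force"],observe()["effort"].round(1))
E
```

```text
0.009 [[210.9 186.5]] [[318.6 244.7]]
0.034 [[208.5 180.6]] [[318.8 266. ]]
0.05 [[207.  176.7]] [[318.9 283.5]]
[ 0.47535119 -0.23888708  0.00944324] [-1.62999806 -0.76717979 13.39372334] [  0.6 -39.1  41.7  -0.6   0.4  -0. ]
```

View pics/c7.png

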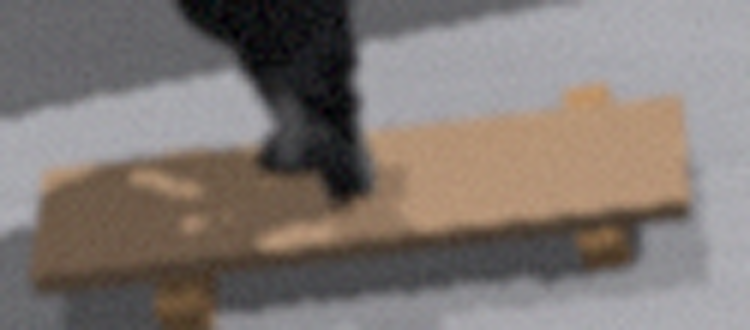

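Careful with the scale: shifts go in shares of 750 mm and turns go in shares of pi/2 rad. That gives: -0.01 m / 0.75 = -0.0133, -0.006 m / 0.75 = -0.008.

Request:
{"method": "move_tool", "body": {"increments": "0 0 0 -0.004 0 0 0\n0 0 0 -0.008 0 0 0\n0 0 0 -0.0133 0 0 0\n0 0 0 -0.0133 0 0 0"}}

```text
time: 26.32
position: [0.474, -0.2374, 0.0172]
eef_rot: [0.682, 0.731, -0.0, 0.0]
contact_force: [1.2, -0.2, -0.4]
finger_gap: 0.001
gripper_force: 0.0
```

Request:
{"method": "move_tool", "body": {"increments": "0 0 0 -0.04 0 0 0\n0 0 0 -0.08 0 0 0\n0 0 0 -0.08 0 0 0"}}

```text
time: 26.7
position: [0.4752, -0.2384, 0.0793]
eef_rot: [0.682, 0.731, 0.0, 0.002]
contact_force: [0.4, -0.3, -0.5]
finger_gap: 0.002
gripper_force: 0.0
```

```bash
python3 - <<'E'
from h import *
from cell import *
S=capture("scene");p=observe()["position"];pickle.dump(S,open("s8.pkl","wb"));O=pickle.load(open("s6.pkl","rb"))
for dz in(0,.013,.025): print(dz,proj(S,[p+[0,0,dz]]).round(1))
f=S["frame"];a=f[130:215,150:275];df=cv2.absdiff(S["frame"],O["frame"]).max(2)[150:212,150:280]
print("shelf region change",(df>40).sum())
T=pickle.load(open("t7.pkl","rb"))
v=cv2.resize(a,None,fx=6,fy=6,interpolation=2)
for dz in(0,.013,.025):
    q=proj(S,[p+[0,0,dz]])[0];cv2.circle(v,(int((q[0]-150)*6+3),int((q[1]-130)*6+3)),3,(0,0,255),-1)
cv2.imwrite("pics/c8.png",v);print(p)
E
```

```text
0 [[204.7 169.4]]
0.013 [[203.4 166. ]]
0.025 [[202.1 162.8]]
shelf region change 435
[ 0.47447244 -0.23775789  0.07765994]
```

View pics/c8.png

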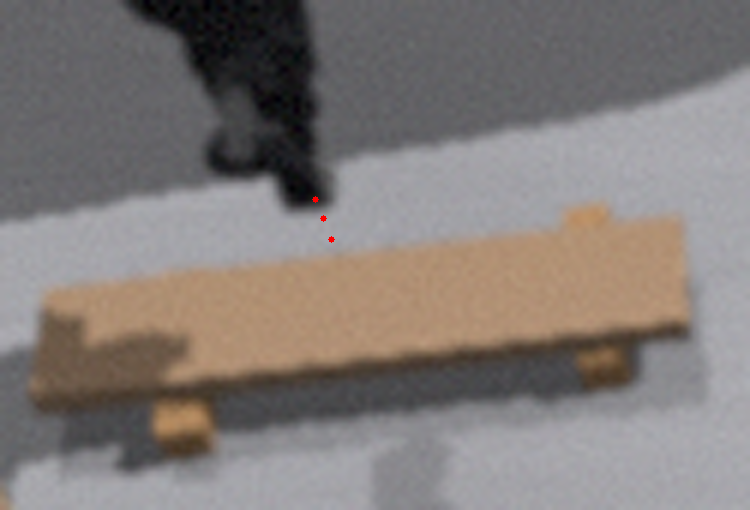

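The closed fingertips sit about 25 mm above the reported TCP, as the red dots show, so the true tips are at TCP + 25 mm. I'll go up, open, re-measure the shelf, and then descend about 26 mm deeper.

Scaled: -0.098 m / 0.75 = -0.1307, -0.08 m / 0.75 = -0.1067.

Request:
{"method": "move_tool", "body": {"increments": "1 0 0 -0.0533 0 0 0\n1 0 0 -0.1067 0 0 0\n1 0 0 -0.1307 0 0 0\n1 0 0 -0.1307 0 0 0\n1 0 0 -0.1307 0 0 0"}}

```text
time: 27.38
position: [0.4733, -0.2368, 0.1729]
eef_rot: [0.682, 0.731, -0.0, -0.001]
contact_force: [-1.0, 0.4, -0.6]
finger_gap: 0.998
gripper_force: 0.0
```

```bash
python3 - <<'E'
from h import *
from cell import *
c=capture("wrist");pickle.dump(c,open("w9.pkl","wb"))
for k in"69":
    c=pickle.load(open(f"w{k}.pkl","rb"));h=cv2.cvtColor(c["frame"],cv2.COLOR_BGR2HSV).astype(int)
    m=((h[...,0]>5)&(h[...,0]<20)&(h[...,1]>60)&(h[...,2]>80)).astype(np.uint8);m[:,400:]=0;m[:,:240]=0
    m=cv2.morphologyEx(m,cv2.MORPH_OPEN,np.ones((45,45)))
    q=max(cv2.findContours(m,0,1)[0],key=cv2.contourArea).reshape(-1,2)
    print(k,cv2.minAreaRect(plane(c,q,.034)[:,:2].astype(np.float32)),cv2.boundingRect(q))
E
python3 to.py .4742,-.2368,-.020,1.643
```

```text
6 ((0.4736247658729553, -0.2365746647119522), (0.05938294157385826, 0.27699241042137146), 4.13861608505249) (286, 22, 70, 297)
9 ((0.47368323802948, -0.23637068271636963), (0.05939861759543419, 0.27754679322242737), 4.058067321777344) (285, 19, 70, 301)
d [-0.0005  0.0014  0.1929] rv [-0.002 -0.002 -0.002] len 0.193
tool at [ 0.4732 -0.2367  0.1729] xang 1.6408
```

Scaled: 0.191 m / 0.75 = 0.2547, 0.19 m / 0.75 = 0.2533.

Request:
{"method": "move_tool", "body": {"increments": "1 0 0.0011 0.0533 0 0 0\n1 0 0.0011 0.1067 0 0 0\n1 0 0.0011 0.16 0 0 0\n1 0 0.0011 0.2 0 0 0\n1 0 0.0011 0.2267 0 0 0\n1 0 0.0011 0.244 0 0 0\n1 0 0.0011 0.2533 0 0 0\n1 0 0.0011 0.2547 0 0 0\n1 0 0.0011 0.2547 0 0 0"}}

```text
time: 28.55
position: [0.4751, -0.2376, -0.0154]
eef_rot: [0.682, 0.731, 0.0, 0.001]
contact_force: [0.6, -0.3, 0.0]
finger_gap: 1.001
gripper_force: 0.0
```

```bash
python3 to.py .474,-.2366,-.02,1.643
```

```text
d [ 0.0011 -0.0011  0.0046] rv [ 0.001  0.001 -0.002] len 0.005
tool at [ 0.4751 -0.2376 -0.0154] xang 1.6408
```

Scaled: 0.004 m / 0.75 = 0.0053, 0.003 m / 0.75 = 0.004.

Request:
{"method": "move_tool", "body": {"increments": "1 0.0011 -0.0011 0.004 0 0 0\n1 0.0011 -0.0011 0.0053 0 0 0\n0.75 0.0011 -0.0011 0.0053 0 0 0\n0.75 0.0011 -0.0011 0.0053 0 0 0\n0 0.0011 -0.0011 0.0053 0 0 0\n0 0.0011 -0.0011 0.0053 0 0 0\n0 0.0011 -0.0011 0.0053 0 0 0\n0 0.0011 -0.0011 0.0053 0 0 0\n0 0.0011 -0.0011 0.0053 0 0 0"}}

```text
time: 29.68
position: [0.474, -0.2367, -0.0196]
eef_rot: [0.682, 0.731, -0.0, 0.0]
contact_force: [-1.1, 0.9, 5.8]
finger_gap: 0.693
gripper_force: 66.1
```

```bash
python3 to.py .474,-.2366,-.02,1.643
```

```text
d [0.0001 0.     0.0004] rv [ 0.     0.    -0.002] len 0.0
tool at [ 0.474  -0.2367 -0.0196] xang 1.6408
```

Scaled: -0.145 m / 0.75 = -0.1933, -0.035 m / 0.75 = -0.0467.

Request:
{"method": "move_tool", "body": {"increments": "0 0 0 -0.0067 0 0 0\n0 0 0 -0.02 0 0 0\n0 0 0 -0.0467 0 0 0\n0 0 0 -0.08 0 0 0\n0 0 0 -0.1133 0 0 0\n0 0 0 -0.1467 0 0 0\n0 0 0 -0.1733 0 0 0\n0 0 0 -0.1893 0 0 0\n0 0 0 -0.1933 0 0 0\n0 0 0 -0.1933 0 0 0\n0 0 0 -0.1933 0 0 0"}}

```text
time: 31.05
position: [0.4734, -0.2361, 0.1239]
eef_rot: [0.682, 0.731, -0.0, -0.001]
contact_force: [-0.1, 0.4, -4.7]
finger_gap: 0.691
gripper_force: 65.7
```

```bash
python3 to.py .6615,.0188,.1254,1.604
python3 - <<'E'
from h import *
from cell import *
for n in("wrist","scene","top"):
    c=capture(n);pickle.dump(c,open(n[0]+"10.pkl","wb"))
w,s=[pickle.load(open(k+"10.pkl","rb"))["frame"] for k in "ws"]
v=np.zeros((600,512,3),np.uint8);v[:320]=cv2.resize(w,None,fx=.8,fy=.8);v[320:]=cv2.resize(s[80:270,100:450],(512,280));cv2.imwrite("pics/v10.png",v)
E
```

```text
d [ 0.2412  0.2054 -0.0014] rv [-0.001 -0.001  0.037] len 0.317
tool at [ 0.4734 -0.2361  0.1239] xang 1.6408
```

View pics/v10.png

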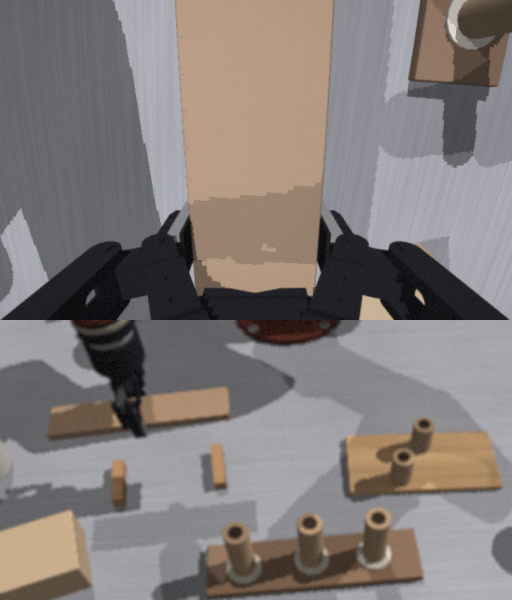

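The shelf is held level and clear of the battens, with its ends at (50,425) and (228,400) in the lower panel. I'll carry it over the props.

Scaled: 0.241 m / 0.75 = 0.3213, 0.236 m / 0.75 = 0.3147, 0.02 rad / 1.5708 = 0.0127.

Request:
{"method": "move_tool", "body": {"increments": "0 0.0067 0.0053 0 0 0 0\n0 0.024 0.02 0 0 0 0\n0 0.048 0.0413 0 0 0 0.0032\n0 0.0733 0.0627 0 0 0 0.0064\n0 0.1 0.0853 0 0 0 0.0095\n0 0.1267 0.108 0 0 0 0.0127\n0 0.1533 0.1307 0 0 0 0.0159\n0 0.18 0.1533 0 0 0 0.0191\n0 0.2067 0.176 0 0 0 0.0223\n0 0.2333 0.1987 0 0 0 0.0236\n0 0.26 0.2213 0 0 0 0.0236\n0 0.2827 0.24 0 0 0 0.0236\n0 0.3013 0.256 0 0 0 0.0236\n0 0.3147 0.268 0 0 0 0.0236\n0 0.3213 0.2733 0 0 0 0.0236\n0 0.3213 0.2733 0 0 0 0.0236\n0 0.3213 0.2733 0 0 0 0.0236\n0 0.3213 0.2733 0 0 0 0.0236"}}

```text
time: 33.45
position: [0.6613, 0.0178, 0.1249]
eef_rot: [0.696, 0.718, -0.0, 0.0]
contact_force: [0.6, 0.8, -5.1]
finger_gap: 0.691
gripper_force: 65.6
```

```bash
python3 to.py .6615,.0188,.0794,1.604
python3 - <<'E'
from h import *
from cell import *
T=capture("top");S=capture("scene");W=capture("wrist");pickle.dump([S,T,W],open("d11.pkl","wb"))
a=cv2.resize(S["frame"][170:270,225:415],None,fx=3,fy=3,interpolation=2);b=cv2.resize(T["frame"][110:190,235:425],None,fx=3,fy=3,interpolation=2)
cv2.imwrite("pics/v11.png",np.vstack([a,b]))
E
```

```text
d [0.001  0.0002 0.0455] rv [-0.     0.    -0.001] len 0.046
tool at [0.6613 0.0178 0.1249] xang 1.6031
```

View pics/v11.png

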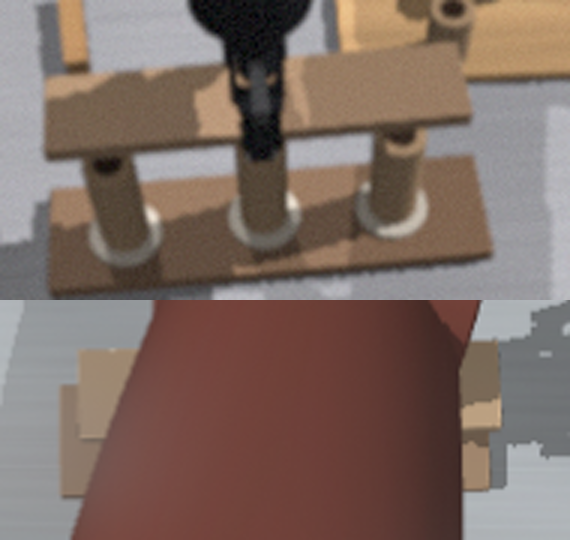

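The shelf is above the row. Its scene corners are at (45,80), (47,150), (466,45) and (471,115), and its ends show in the top view. I'll triangulate to check level and centre.

```bash
python3 - <<'E'
from h import *
S,T,W=pickle.load(open("d11.pkl","rb"))
s=np.array([(471,115),(466,45),(45,80),(47,150)])/3+[225,170]-.33
t=np.array([(78,50),(78,137),(500,128),(500,40)])/3+[235,110]-.33
X=tri(S,s,T,t);print(X.round(4),X.mean(0).round(4));e=X[0]+X[1]-X[2]-X[3];print("tilt along y",e[2]/e[1],"ang",np.arctan2(e[1],e[0]))
P=plane(T,t,.178);print(P.mean(0),np.arctan2((P[0]+P[1]-P[2]-P[3])[1],(P[0]+P[1]-P[2]-P[3])[0]))
E
```

```text
[[ 0.6862  0.157   0.1766]
 [ 0.6281  0.1594  0.1757]
 [ 0.6358 -0.1235  0.1744]
 [ 0.6946 -0.1209  0.179 ]] [0.6612 0.018  0.1764]
tilt along y -0.001959733612040063 ang 1.5994602316220676
[0.66074135 0.01656796 0.178     ] 1.6010845624778185
```

Scaled: 0.0435 m / 0.75 = 0.058, 0.001 m / 0.75 = 0.0013.

Request:
{"method": "move_tool", "body": {"increments": "0 0.0013 0.0003 0.0107 0 0 0\n0 0.0013 0.0003 0.024 0 0 0\n0 0.0013 0.0003 0.0373 0 0 0\n0 0.0013 0.0003 0.0453 0 0 0\n0 0.0013 0.0003 0.0507 0 0 0\n0 0.0013 0.0003 0.0547 0 0 0\n0 0.0013 0.0003 0.0567 0 0 0\n0 0.0013 0.0003 0.058 0 0 0\n0 0.0013 0.0003 0.058 0 0 0"}}

```text
time: 34.72
position: [0.6617, 0.0192, 0.0815]
eef_rot: [0.695, 0.719, 0.0, 0.0]
contact_force: [-0.7, 0.2, -4.5]
finger_gap: 0.688
gripper_force: 65.7
```

```bash
python3 to.py .6615,.0188,.0794,1.604
```

```text
d [-0.0004 -0.0002  0.0021] rv [ 0.  0. -0.] len 0.002
tool at [0.6617 0.0192 0.0815] xang 1.6038
```

Scaled: 0.0014 m / 0.75 = 0.0019, 0.0007 m / 0.75 = 0.0009.

Request:
{"method": "move_tool", "body": {"increments": "0 0 0 0.0009 0 0 0\n0 0 0 0.0019 0 0 0\n0 0 0 0.0019 0 0 0"}}

```text
time: 35.1
position: [0.6616, 0.0193, 0.0799]
eef_rot: [0.695, 0.719, -0.0, -0.0]
contact_force: [-0.1, -0.8, -4.8]
finger_gap: 0.691
gripper_force: 65.7
```

Scaled: 0.0006 m / 0.75 = 0.0008.

Request:
{"method": "move_tool", "body": {"increments": "0 0 0 0.0008 0 0 0\n0 0 0 0.0008 0 0 0"}}

```text
time: 35.35
position: [0.6617, 0.0192, 0.0795]
eef_rot: [0.695, 0.719, 0.0, 0.0]
contact_force: [0.7, 0.2, -4.5]
finger_gap: 0.692
gripper_force: 65.7
```

Scaled: 0.0006 m / 0.75 = 0.0008.

Request:
{"method": "move_tool", "body": {"increments": "0 0 0 0.0008 0 0 0\n0 0 0 0.0008 0 0 0"}}

```text
time: 35.6
position: [0.6618, 0.0192, 0.0794]
eef_rot: [0.695, 0.719, 0.0, 0.0]
contact_force: [-2.0, -0.0, 1.8]
finger_gap: 0.69
gripper_force: 66.3
```

Contact: the weight is on the props. I'll release and go straight up.

Scaled: -0.13 m / 0.75 = -0.1733, -0.1 m / 0.75 = -0.1333.

Request:
{"method": "move_tool", "body": {"increments": "0.75 0 0 0 0 0 0\n0.8 0 0 0 0 0 0\n1 0 0 0 0 0 0\n1 0 0 0 0 0 0\n1 0 0 0 0 0 0\n1 0 0 -0.0133 0 0 0\n1 0 0 -0.04 0 0 0\n1 0 0 -0.08 0 0 0\n1 0 0 -0.1333 0 0 0\n1 0 0 -0.1733 0 0 0\n1 0 0 -0.1733 0 0 0"}}

```text
time: 36.98
position: [0.6634, 0.019, 0.2138]
eef_rot: [0.695, 0.719, 0.002, 0.003]
contact_force: [0.6, 0.5, -0.2]
finger_gap: 0.999
gripper_force: 0.0
```

Request:
{"method": "move_tool", "body": {"increments": "1 -0.0667 -0.0667 -0.0133 0 0 0\n1 -0.1333 -0.1333 -0.0133 0 0 0\n1 -0.2 -0.2 -0.0133 0 0 0\n1 -0.2667 -0.2667 -0.0133 0 0 0\n1 -0.32 -0.2667 -0.0133 0 0 0\n1 -0.3733 -0.2667 -0.0133 0 0 0\n1 -0.3733 -0.2667 -0.0133 0 0 0\n1 -0.3733 -0.2667 -0.0133 0 0 0"}}

```text
time: 37.98
position: [0.4708, -0.2668, 0.2188]
eef_rot: [0.695, 0.719, 0.0, -0.0]
contact_force: [-0.1, 0.0, 0.4]
finger_gap: 1.0
gripper_force: 0.0
```

```bash
python3 - <<'E'
from h import *
from cell import *
T=capture("top");S=capture("scene");pickle.dump([S,T],open("d12.pkl","wb"))
a=cv2.resize(S["frame"][120:270,225:515],None,fx=2,fy=2,interpolation=2);b=cv2.resize(T["frame"][110:235,135:425],None,fx=2,fy=2,interpolation=2)
cv2.imwrite("pics/v12.png",np.vstack([a,b]))
E
```

```text
(no output)
```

View pics/v12.png

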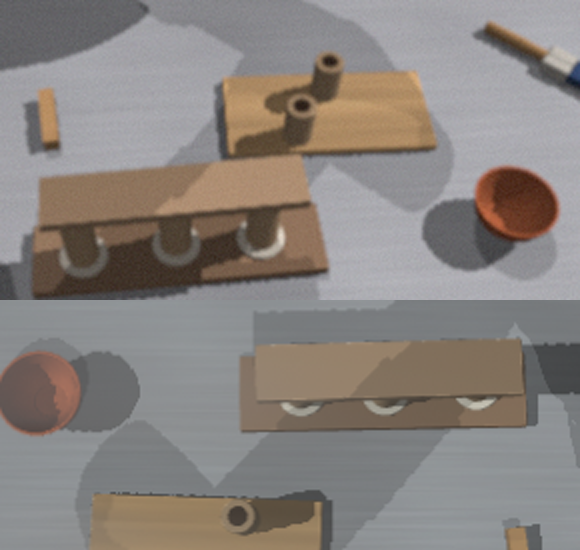

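The shelf rests flat on the three props, with top-view corners at (256,46), (521,40), (522,94) and (257,100) in the lower panel. The short props and bowl are undisturbed. One quick centre check, and I'll hand in if it is good.

```bash
python3 - <<'E'
from h import *
from cell import *
S,T=pickle.load(open("d12.pkl","rb"))
P=plane(T,np.array([(256,46),(521,40),(522,94),(257,100)])/2+[135,110]-.25,.133);m=P.mean(0);e=P[0]+P[3]-P[1]-P[2];print(m.round(4),np.arctan2(e[1],e[0]))
if np.hypot(*(m[:2]-[.6615,.0188]))<.005: print(sign_off())
E
```

```text
[0.6603 0.0181 0.133 ] 1.6008285822867658
the job is handed in; nothing more can be done
None
```

The three tall props stand on the three pads and the shelf lies flat across them, about 1 mm off centre over the middle pad; I handed it in at about 38 s. My first try at the shelf closed the fingers on top of it with about 14 N, but the shelf did not move, and the second grasp held.

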